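# Set the stock tags in front of the connector trays

## Robot

A 6-joint arm with a two-finger parallel gripper is mounted at the origin on the work surface. World frame = base frame: x ahead of the robot, y to its left, z up, the work surface at z = 0. Lengths are in m, angles in rad, forces in N, time in s.
With the tool pointing down it reaches from about 0.375 to 0.9 m from the base axis. Payload 3.1 kg.
Tool frame: the origin (TCP) lies at the very end of the fingers, on their centre line; the grasp point (between the pads) lies 19 mm behind it; z points along the fingers, y is the direction in which the jaws open and shut (so a half turn about z gives the same grasp; the last joint's range is limited). The gripper opens to 87 mm and grips with 3 to 60 N. Pads are 19 mm wide; open, the fingers measure 117 mm over their backs; the gripper's body (75 mm by 190 mm) begins 51 mm behind the grasp point.
Start: joints at [1.002, 0.527, 1.433, -0, 1.181, -0.178], TCP at [0.238, 0.578, 0.197] pointing down, gripper open.
Joint ranges: [-3.08, 3.08], [-0.75, 2.2], [0.22, 2.44], [-1.43, 4.57], [0, 2.65], [-2.85, 2.85]. Speed limits (rad/s): [2.79, 2.79, 3.14, 3.14, 3.14, 3.14].

## Interface

Orientations are given as a unit quaternion [x, y, z, w].
In Python, from rig import robot gives the robot as it stands. The module is installed in compiled form; this text tells all that it offers.
- The arm moves only by the tool send_rows, never from a script. Its argument "deltas" is a list of rows, each an object of numbers: "tx", "ty", "tz": the shift along the tool's x, y, z in cm; "rx", "ry", "rz": the turn, a rotation vector about the tool's x, y, z in rad. A call has 1 to 5 rows; each row is the pose to reach, as a shift and turn from the pose commanded when the call began, along the tool's axes at that moment; what a row does not reach only later rows make up. A row lasts 1/12 s, in which the tool goes at most 41.7 mm and 7.16 degrees, less where a joint would pass 70% of its speed; a pose out of reach is approached as far as the arm can. A call with a gripper value outside its range is refused whole. "claw" is the finger opening in cm, from 0 to 8.7, set as the call begins (left out, the last holds). The fingers move at their own pace and stop on an object; "squeeze" is the grip in N (left out, the last holds). Time passes only in rows, so rows that repeat a pose let the fingers close. It gives the time, the measured TCP pose, the force and the opening at its end, in the units of the state.
- robot.get_obs(): the state, without advancing time (a new reading comes with each control period).
- robot.camera(name): name is "side" or "top" or "wrist"; returns a dict with "color" (480x640x3 uint8, red, green, blue), "z_map" (480x640 float32, m along the optical axis (not along the pixel's ray), 0 where there is no reading), "intrinsics" (3x3 intrinsics, pixels), "R" (3x3) and "t" (3): a world point X has camera coordinates R X + t; the wrist camera has in their place "tool_from_camera" (4x4, takes a point from camera to tool coordinates, whose origin is the TCP and whose axes are the flange's). Camera axes: x right, y down, z forward; pixel columns grow to the right and rows downward; lengths in m; the calibration is good to about 2 mm. The wrist camera is an equidistant fisheye: a pixel r from the principal point sees the ray r / f radians off the axis. A picture is of the moment at which its call begins: read the wrist's pose just before it.
- robot.hand_in(): hands the job in, once; it reports no verdict.
Trained networks look in the newest picture that a camera, given by its name, has taken for a name from the list of things; names that differ only in an ending like _2 or _b are one class to them, and where a whole thing is asked for, a point or a joint stands for the part that bears it (a point fixed in the world has none). Each returns a list of dicts, best first, with "p" (0 to 1); they miss things now and then, are a little off and sometimes report something else, mostly with a low value. They report only what shows in the picture. A call takes as long as a camera call. They do not tell look-alikes from the thing itself.
- robot.outline_of(label, camera): "pixels" (480x640 bool, what is visible of it) and "xy" ([column, row] in pixels, amid what is visible of it).
- robot.tip_of(label, camera): "xy" ([column, row] in pixels: a listed point, or the origin of a listed thing).
The state is a dict: "time": time; "q": joint angles; "joint_velocities": joint speeds; "joint_torque": joint torques, N m; "position": TCP position; "tool_rot": TCP orientation; "ft_force": force on the tool from outside, world axes, zero at the start; "moment": the same for the moment, N m; "grip_width": finger opening in m.
Only numpy, scipy, OpenCV 4.12 (cv2) and the standard library are available. Lean on these libraries where they do the work, as an engineer would, in place of code of your own. Each camera call takes 0.05 s, during which the arm holds its last target.

## Task

Flip the hinged tags on the stock board so that they tell the truth: the tag in front of each tray that is completely full of connectors must lean back towards its tray, showing its round spot, and the tag in front of a tray that is not full must lean the other way, towards the robot. Push the tags over gently with the fingertips, without pinching them, and leave the trays and everything else on the bench where they are.

Things in the scene. Friction and masses are not known exactly. Their poses are not given: they have to be found in the camera images.
- board: grey stock board fixed to the bench, 250 (x) x 400 (y) x 12 mm. Origin on the bench surface under the middle stand's place. Its x axis points from the row of tags to the row of trays (roughly away from the robot), y along the row of tags. Three places, 120 mm apart along y, parted by thin strips; each has a tag stand in front (at the board's x = 0) and one tray behind it (at about x = 130 mm)
- stand_a: dark steel stand of tag a, fixed on the board, 78 mm wide (y) and 50 mm deep (x), axes as the board's. Origin under its middle, on the board's top. The tag's hinge pin runs along y, 40 mm above the origin (52 mm above the bench); thin prongs rise to about 27 mm above the pin
- edge_a (a point): middle of the free edge of tag a: a white plate 62 mm wide, 5 mm thick, standing up 75 mm from its hinge pin, light (20 to 42 g), with a rounded edge 8 mm thick. The face towards the robot bears a grey round spot, the other a grey bar. The tags swing freely, tip over by their own weight once past upright and rest leaning against the stand's prongs
- tag_a (a joint): lean of tag a (rad): 0 upright, about +0.61 at rest leaning along the board's +x towards its tray (round spot upwards: full), about -0.61 at rest leaning along -x towards the robot (bar upwards: not full)
- stand_b: dark steel stand of tag b, fixed on the board, 78 mm wide (y) and 50 mm deep (x), axes as the board's. Origin under its middle, on the board's top. The tag's hinge pin runs along y, 40 mm above the origin (52 mm above the bench); thin prongs rise to about 27 mm above the pin
- edge_b (a point): middle of the free edge of tag b: a white plate 62 mm wide, 5 mm thick, standing up 75 mm from its hinge pin, light (20 to 42 g), with a rounded edge 8 mm thick. The face towards the robot bears a grey round spot, the other a grey bar. The tags swing freely, tip over by their own weight once past upright and rest leaning against the stand's prongs
- tag_b (a joint): lean of tag b (rad): 0 upright, about +0.61 at rest leaning along the board's +x towards its tray (round spot upwards: full), about -0.61 at rest leaning along -x towards the robot (bar upwards: not full)
- stand_c: dark steel stand of tag c, fixed on the board, 78 mm wide (y) and 50 mm deep (x), axes as the board's. Origin under its middle, on the board's top. The tag's hinge pin runs along y, 40 mm above the origin (52 mm above the bench); thin prongs rise to about 27 mm above the pin
- edge_c (a point): middle of the free edge of tag c: a white plate 62 mm wide, 5 mm thick, standing up 75 mm from its hinge pin, light (20 to 42 g), with a rounded edge 8 mm thick. The face towards the robot bears a grey round spot, the other a grey bar. The tags swing freely, tip over by their own weight once past upright and rest leaning against the stand's prongs
- tag_c (a joint): lean of tag c (rad): 0 upright, about +0.61 at rest leaning along the board's +x towards its tray (round spot upwards: full), about -0.61 at rest leaning along -x towards the robot (bar upwards: not full)
- tray_full_1_mid (a point): loose black tray 86 (x) x 92 (y) x 30 mm quite full: 12 blue connectors with white tips, three rows of four. The connectors stand upright and fixed in it, up to 50 mm above the tray's underside. The point is its middle, 15 mm above its underside, which lies on the board. It belongs to the tag straight in front of it
- tray_full_2_mid (a point): loose black tray 86 (x) x 92 (y) x 30 mm quite full: 12 blue connectors with white tips, three rows of four. The connectors stand upright and fixed in it, up to 50 mm above the tray's underside. The point is its middle, 15 mm above its underside, which lies on the board. It belongs to the tag straight in front of it
- tray_part_mid (a point): loose black tray 86 (x) x 92 (y) x 30 mm only partly full: 4 of 12 blue connectors with white tips, the rest of its floor bare. The connectors stand upright and fixed in it, up to 50 mm above the tray's underside. The point is its middle, 15 mm above its underside, which lies on the board. It belongs to the tag straight in front of it
- bottle_mid (a point): closed bottle, 60 mm across, 140 mm high, loose on the bench beside the board at +y; point half-way up
- polishing_disc_mid (a point): black rubber polishing disc, 110 mm across, 10 mm thick, lying loose on the bench beside the board at -y; point at its centre
- holder_mid (a point): aluminium connector holder: round foot 68 mm across with a 28 mm stem, 50 mm high, loose on the bench beside the board at -y; point half-way up
There are look-alikes about, which are no part of the job. Leave any pink or yellow look-alike of the part that bears tray_part_mid alone.

How it is judged:
At the end, for the whole second after the job is handed in: each full tray's tag leans more than 0.45 rad towards its tray, the part-full tray's tag more than 0.45 rad towards the robot, the tags are still, and no tray, bottle, disc or holder has moved more than 15 mm ((horizontal distance between stand_a and tray_full_1_mid above 0.153 m or value of joint tag_a above 0.45 rad) and (horizontal distance between stand_a and tray_full_2_mid above 0.153 m or value of joint tag_a above 0.45 rad) and (horizontal distance between stand_a and tray_part_mid above 0.153 m or value of joint tag_a below -0.45 rad) and (horizontal distance between stand_b and tray_full_1_mid above 0.153 m or value of joint tag_b above 0.45 rad) and (horizontal distance between stand_b and tray_full_2_mid above 0.153 m or value of joint tag_b above 0.45 rad) and (horizontal distance between stand_b and tray_part_mid above 0.153 m or value of joint tag_b below -0.45 rad) and (horizontal distance between stand_c and tray_full_1_mid above 0.153 m or value of joint tag_c above 0.45 rad) and (horizontal distance between stand_c and tray_full_2_mid above 0.153 m or value of joint tag_c above 0.45 rad) and (horizontal distance between stand_c and tray_part_mid above 0.153 m or value of joint tag_c below -0.45 rad) and velocity of joint tag_a between -0.1 and 0.1 rad/s and velocity of joint tag_b between -0.1 and 0.1 rad/s and velocity of joint tag_c between -0.1 and 0.1 rad/s and distance of each of tray_full_1_mid, tray_full_2_mid, tray_part_mid, bottle_mid, polishing_disc_mid, holder_mid from where it was at the start of the episode below 0.015 m); the robot touches nothing.
It fails at once if a tray is lifted, carried or shoved (more than 15 mm) (distance of any of tray_full_1_mid, tray_full_2_mid, tray_part_mid from where it was at the start of the episode above 0.015 m).
It fails at once if the bottle, the disc or the holder is lifted, carried or shoved (more than 15 mm) (distance of any of bottle_mid, polishing_disc_mid, holder_mid from where it was at the start of the episode above 0.015 m).
It fails at once if a tag or its stand is pinched or pushed hard (over 15 N) (contact force between the fingers and stand_a above 15 N or contact force between the fingers and stand_b above 15 N or contact force between the fingers and stand_c above 15 N).
It also fails if it takes over 35 s, if anything falls off the work surface, if the arm or the gripper's body presses on something with over 40 N, if the wrist force passes 120 N, or if a joint passes its speed limit or range.

## Working session

There is one attempt and no reset: what is moved stays moved. The work goes in short steps, Python scripts to look and compute and a tool call to move; the robot and the scene stay as the last step left them, time stands still between calls to the robot, and variables do not carry over. Pictures are saved under pics/ and viewed, and the job is handed in when it is done.

Besides the shell and the picture viewer there is one more tool, called after "Call:" by a JSON object that holds its "method" and its "body". send_rows: Moves the arm, as the interface text tells. Its arguments: {"type":"object","properties":{"deltas":{"type":"array","items":{"type":"object","properties":{"tx":{"type":"number"},"ty":{"type":"number"},"tz":{"type":"number"},"rx":{"type":"number"},"ry":{"type":"number"},"rz":{"type":"number"}}}},"claw":{"type":"number"},"squeeze":{"type":"number"}},"required":["deltas"]}

```bash
mkdir -p pics; python3 - <<'E'
from rig import robot
import cv2,numpy as np,pickle
o=robot.get_obs();print(o)
d={}
for n in ["side","top"]:
    c=robot.camera(n);d[n]=c
    cv2.imwrite(f"pics/{n}0.png",c["color"][:,:,::-1])
    print(n,c["intrinsics"],c["R"],c["t"])
pickle.dump(d,open("c0.pkl","wb"))
E
```

```text
{'time': 0.0, 'q': array([ 1.00148443e+00,  5.28469296e-01,  1.43390441e+00,  1.40419269e-06,
        1.18137513e+00, -1.78492394e-01]), 'joint_velocities': array([-6.98120690e-04, -3.85076216e-04, -4.35627690e-04, -3.61305998e-04,
       -4.85202326e-05,  2.32227243e-03]), 'joint_torque': array([ 4.68623148e-04, -4.40039170e+01, -1.76597232e+01,  6.32549543e-02,
        5.82942856e-02, -1.93593273e-04]), 'position': array([0.23763011, 0.57721572, 0.19566909]), 'tool_rot': array([ 1.94168654e-01,  9.80967569e-01, -1.00336888e-03, -3.94378403e-04]), 'ft_force': array([ 0.26272969, -0.5289742 , -0.63234111]), 'moment': array([ 9.01128866e-05,  2.33639228e-02, -2.05622500e-02]), 'grip_width': 0.08732312250096602}
side [[585.33940809   0.         326.16025657]
 [  0.         585.33940809 248.96676343]
 [  0.           0.           1.        ]] [[ 0.93579455 -0.35251065  0.00498121]
 [-0.24070605 -0.6491876  -0.72153729]
 [ 0.25758332  0.67401165 -0.69235766]] [-0.55068606  0.24859211  1.17565293]
top [[532.18355512   0.         315.75131464]
 [  0.         532.18355512 230.73232341]
 [  0.           0.           1.        ]] [[-0.01475443 -0.9998853   0.00342011]
 [-0.99392578  0.01429325 -0.10912036]
 [ 0.10905895 -0.00500935 -0.99402266]] [0.05104733 0.61218066 1.33792144]
```

View pics/side0.png

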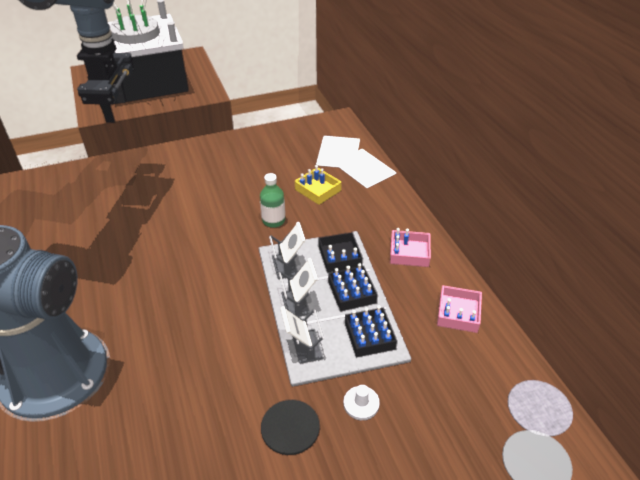

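View pics/top0.png

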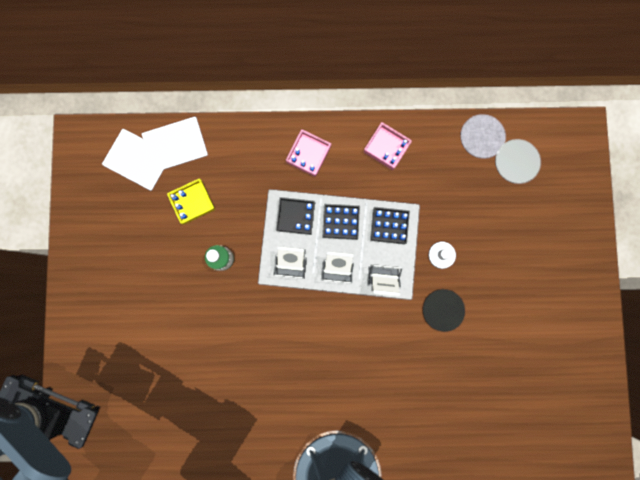

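```bash
cat >h.py <<'E'
import numpy as np,cv2
def world(c,u,v,z=None):
    K=c["intrinsics"];R=c["R"];t=c["t"]
    if z is None:
        d=c["z_map"][int(round(v)),int(round(u))]
        p=np.array([(u-K[0,2])/K[0,0]*d,(v-K[1,2])/K[1,1]*d,d]); return R.T@(p-t)
    r=R.T@np.array([(u-K[0,2])/K[0,0],(v-K[1,2])/K[1,1],1]); o=-R.T@t
    return o+r*(z-o[2])/r[2]
def cloud(c):
    K=c["intrinsics"];v,u=np.mgrid[:480,:640];d=c["z_map"]
    p=np.stack([(u-K[0,2])/K[0,0]*d,(v-K[1,2])/K[1,1]*d,d],-1)
    return (p-c["t"])@c["R"]
E
python3 - <<'E'
import pickle,cv2,numpy as np
from rig import robot
from h import *
d=pickle.load(open("c0.pkl","rb"));c=d["top"]
im=c["color"][180:305,250:430,::-1]
cv2.imwrite("pics/zoom.png",cv2.resize(im,None,fx=4.4,fy=4.4,interpolation=cv2.INTER_CUBIC))
for lab in ["stand_a","edge_a","tray_full_1_mid","tray_part_mid","board","bottle_mid","holder_mid"]:
  for cam in ["top","side"]:
    for r in robot.tip_of(lab,cam):
        u,v=r["xy"]
        z={"stand_a":.012,"board":0,"tray_full_1_mid":.027,"tray_part_mid":.027,"edge_a":.113,"bottle_mid":.07,"holder_mid":.025}[lab]
        print(lab,cam,round(r["p"],2),np.round(r["xy"],1),world(d[cam],u,v,z).round(4))
# board corners from mask
P=cloud(c)
# tags: points white with z between .06 and .14 in board region
for u0,u1 in [(268,312),(318,360),(362,408)]:
    s=P[238:300,u0:u1].reshape(-1,3); col=c["color"][238:300,u0:u1].reshape(-1,3).astype(int)
    m=(s[:,2]>.055)&(s[:,2]<.14)&(col.min(1)>110)
    q=s[m];print(m.sum(),q.min(0).round(3),q.max(0).round(3),q.mean(0).round(3))
    top=q[q[:,2]>q[:,2].max()-.008];print(" edge",top.mean(0).round(3),top[:,1].min(),top[:,1].max())
E
```

```text
stand_a top 0.97 [290.5 267.2] [0.5209 0.109  0.012 ]
stand_a top 0.89 [382.3 275.7] [ 0.4954 -0.1289  0.012 ]
stand_a top 0.62 [335.5 275. ] [ 0.499  -0.0075  0.012 ]
stand_a top 0.16 [340.4 254.5] [ 0.552  -0.0213  0.012 ]
stand_a side 0.85 [297.  302.7] [ 0.5173 -0.0056  0.012 ]
stand_a side 0.66 [287.5 266.6] [0.532  0.1084 0.012 ]
edge_a top 0.68 [385.5 293.9] [ 0.4495 -0.1223  0.113 ]
edge_a top 0.61 [340.7 252.7] [ 0.5499 -0.017   0.113 ]
edge_a top 0.56 [288.6 246.9] [0.5657 0.1087 0.113 ]
edge_a side 0.88 [301.1 228.2] [0.5716 0.1177 0.113 ]
edge_a side 0.85 [283.6 317.5] [ 0.4557 -0.1165  0.113 ]
edge_a side 0.79 [312.3 264.5] [5.566e-01 2.000e-04 1.130e-01]
tray_full_1_mid top 0.85 [388.1 223.2] [ 0.6305 -0.1459  0.027 ]
tray_full_1_mid side 0.86 [374.3 329.9] [ 0.6411 -0.1455  0.027 ]
tray_full_1_mid side 0.59 [354.4 290.6] [ 0.6446 -0.0289  0.027 ]
tray_part_mid top 0.96 [387.3 146.3] [ 0.8347 -0.1498  0.027 ]
tray_part_mid top 0.84 [193.2 198.5] [0.7026 0.36   0.027 ]
tray_part_mid top 0.82 [306.1 152.9] [0.8199 0.0644 0.027 ]
tray_part_mid top 0.65 [291.5 216.4] [0.651
[... 317 characters left out ...]
d top 0.88 [216.7 257.8] [0.5445 0.2901 0.07  ]
bottle_mid side 0.82 [275.5 199.5] [0.561  0.2879 0.07  ]
holder_mid top 0.58 [440.3 256.9] [ 0.5412 -0.2783  0.025 ]
holder_mid top 0.43 [386.3 225.5] [ 0.6248 -0.1413  0.025 ]
holder_mid side 0.62 [359.8 397.5] [ 0.5501 -0.2825  0.025 ]
601 [0.491 0.07  0.055] [0.569 0.15  0.119] [0.537 0.109 0.086]
 edge [0.561 0.104 0.115] 0.07633462279864123 0.13431546227804578
589 [ 0.477 -0.049  0.055] [0.555 0.031 0.119] [ 0.524 -0.011  0.086]
 edge [ 0.547 -0.014  0.115] -0.04403696893842992 0.01624114841946482
573 [ 0.446 -0.168  0.055] [ 0.523 -0.089  0.12 ] [ 0.477 -0.127  0.086]
 edge [ 0.453 -0.122  0.115] -0.15206474188653313 -0.09201359451854894
```

View pics/zoom.png

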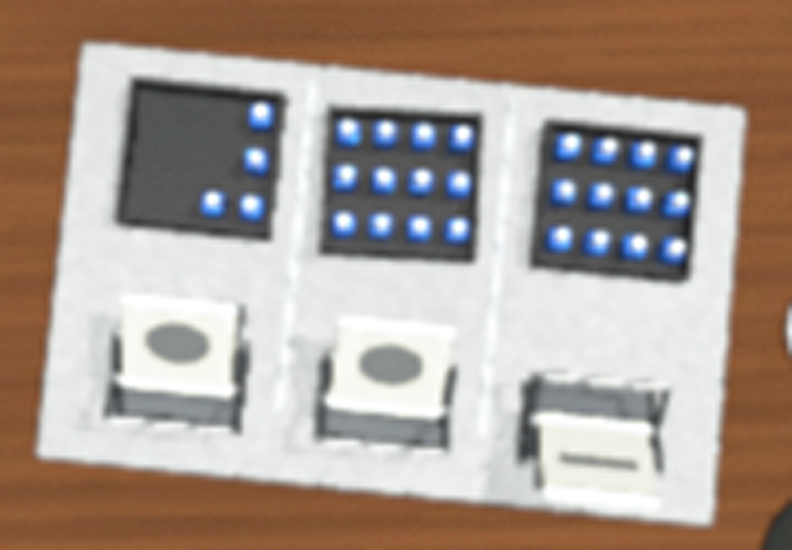

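```bash
cat >>h.py <<'E'
from scipy.spatial.transform import Rotation as Ro
YAW=-0.105
bx=np.array([np.cos(YAW),np.sin(YAW),0]);by=np.array([-bx[1],bx[0],0])
HL=np.array([.518,.108,0]);HR=np.array([.496,-.127,0])
def delta(H,x,y,z):
    from rig import robot
    o=robot.get_obs();R=Ro.from_quat(o["tool_rot"])
    p=H+x*bx+y*by+[0,0,z]
    T=Ro.from_matrix(np.stack([-bx,by,[0,0,-1]],1))
    print("t",round(o["time"],2),"pos",o["position"].round(4),"F",o["ft_force"].round(2),"w",o["grip_width"])
    for n,h in(("L",HL),("R",HR)):
        q=o["position"]-h;print(" rel",n,round(q@bx,4),round(q@by,4))
    print("target",p.round(3),"t cm",(R.inv().apply(p-o["position"])*100).round(2),"r",(R.inv()*T).as_rotvec().round(3))
E
python3 - <<'E'
import pickle
from h import *
c=pickle.load(open("c0.pkl","rb"))["top"]
# refine yaw from board outline
m=cv2.inRange(c["color"][:,:],(150,150,150),(225,225,225))
m[:185]=0;m[300:]=0;m[:,:255]=0;m[:,423:]=0
m=cv2.morphologyEx(m,cv2.MORPH_OPEN,np.ones((3,3)))
k=max(cv2.findContours(m,0,2)[0],key=cv2.contourArea)
b=cv2.boxPoints(cv2.minAreaRect(k));w=np.array([world(c,*p,.012) for p in b]);print(w.round(4))
e=np.diff(w[[0,1,2,3,0]],axis=0)
print(np.linalg.norm(e,axis=1),np.degrees(np.arctan2(e[:,1],e[:,0])))
delta(HL,.095,0,.195)
E
```

```text
[[ 0.5032 -0.0712  0.012 ]
 [ 0.5028 -0.1023  0.012 ]
 [ 0.4486 -0.1009  0.012 ]
 [ 0.4491 -0.0699  0.012 ]]
[0.03115621 0.05413222 0.03102291 0.05412668] [-90.83950578 178.49356756  89.1528361   -1.36537832]
t 0.8 pos [0.2381 0.5779 0.1967] F [-0.85  0.46 -0.42] w 0.0873949441540051
 rel L -0.3277 0.4379
 rel R -0.3304 0.6739
target [0.612 0.098 0.195] t cm [-52.9  -30.1    0.17] r [ 0.     0.    -0.286]
```

Call:
{"method": "send_rows", "body": {"deltas": [{"tx": -3, "ty": -1.7, "rz": -0.1}, {"tx": -6, "ty": -3.4, "rz": -0.2}, {"tx": -9.5, "ty": -5.4, "rz": -0.286}, {"tx": -13, "ty": -7.4, "rz": -0.286}, {"tx": -16.5, "ty": -9.4, "rz": -0.286}], "claw": 0, "squeeze": 5}}

```text
schema error: expected keys tx, ty, tz, rx, ry, rz
```

```bash
python3 -c "
from h import *
delta(HL,.095,0,.195)"
```

```text
t 0.8 pos [0.2381 0.5779 0.1967] F [-0.85  0.46 -0.42] w 0.0873949441540051
 rel L -0.3277 0.4379
 rel R -0.3304 0.6739
target [0.612 0.098 0.195] t cm [-52.9  -30.1    0.17] r [ 0.     0.    -0.286]
```

Call:
{"method": "send_rows", "body": {"deltas": [{"tx": -3, "ty": -1.7, "tz": 0, "rx": 0, "ry": 0, "rz": -0.1}, {"tx": -6, "ty": -3.4, "tz": 0, "rx": 0, "ry": 0, "rz": -0.2}, {"tx": -9.5, "ty": -5.4, "tz": 0, "rx": 0, "ry": 0, "rz": -0.286}, {"tx": -13, "ty": -7.4, "tz": 0, "rx": 0, "ry": 0, "rz": -0.286}, {"tx": -16.5, "ty": -9.4, "tz": 0, "rx": 0, "ry": 0, "rz": -0.286}], "claw": 0, "squeeze": 5}}

```text
time: 1.22
position: [0.3555, 0.4269, 0.1968]
tool_rot: [0.052, 0.999, 0.0, 0.0]
ft_force: [0.7, 0.5, 0.4]
grip_width: 0.0615
```

```bash
python3 -c "
from h import *
delta(HL,.095,0,.195)"
```

```text
t 1.22 pos [0.3555 0.4269 0.1968] F [0.67 0.48 0.42] w 0.06154543608988193
 rel L -0.195 0.3001
 rel R -0.1978 0.5361
target [0.612 0.098 0.195] t cm [-28.96 -30.05   0.18] r [0.    0.    0.001]
```

Call:
{"method": "send_rows", "body": {"deltas": [{"tx": -2.8, "ty": -2.9, "tz": 0, "rx": 0, "ry": 0, "rz": 0}, {"tx": -5.6, "ty": -5.8, "tz": 0, "rx": 0, "ry": 0, "rz": 0}, {"tx": -8.4, "ty": -8.7, "tz": 0, "rx": 0, "ry": 0, "rz": 0}, {"tx": -11.2, "ty": -11.6, "tz": 0, "rx": 0, "ry": 0, "rz": 0}, {"tx": -14, "ty": -14.5, "tz": 0, "rx": 0, "ry": 0, "rz": 0}]}}

```text
time: 1.63
position: [0.4799, 0.2676, 0.1969]
tool_rot: [0.052, 0.999, 0.0, 0.0]
ft_force: [0.2, 0.3, -0.5]
grip_width: 0.0284
```

Call:
{"method": "send_rows", "body": {"deltas": [{"tx": -2.9, "ty": -3, "tz": 0, "rx": 0, "ry": 0, "rz": 0}, {"tx": -5.8, "ty": -6, "tz": 0, "rx": 0, "ry": 0, "rz": 0}, {"tx": -8.7, "ty": -9, "tz": 0, "rx": 0, "ry": 0, "rz": 0}, {"tx": -11.6, "ty": -12, "tz": 0, "rx": 0, "ry": 0, "rz": 0}, {"tx": -14.5, "ty": -15.0, "tz": 0, "rx": 0, "ry": 0, "rz": 0}]}}

```text
time: 2.05
position: [0.6082, 0.1032, 0.1968]
tool_rot: [0.053, 0.999, 0.0, 0.0]
ft_force: [0.1, 0.3, 1.2]
grip_width: 0.0018
```

```bash
python3 -c "
from h import *
delta(HL,.085,0,.095)
from rig import robot
c=robot.camera('side');cv2.imwrite('pics/s1.png',c['color'][:,:,::-1])"
```

```text
t 2.05 pos [0.6082 0.1032 0.1968] F [0.12 0.32 1.2 ] w 0.001768787458600624
 rel L 0.0902 0.0047
 rel R 0.0875 0.2407
target [0.603 0.099 0.095] t cm [ 0.53 -0.47 10.18] r [ 0.  0. -0.]
```

View pics/s1.png

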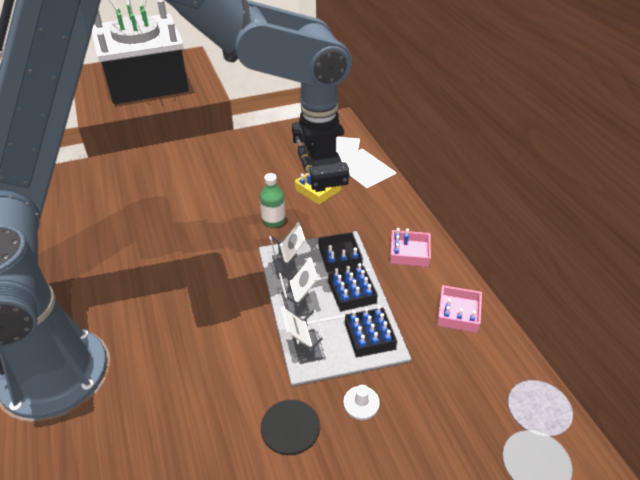

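Call:
{"method": "send_rows", "body": {"deltas": [{"tx": 0.1, "ty": -0.1, "tz": 2, "rx": 0, "ry": 0, "rz": 0}, {"tx": 0.2, "ty": -0.2, "tz": 4.2, "rx": 0, "ry": 0, "rz": 0}, {"tx": 0.3, "ty": -0.3, "tz": 6.5, "rx": 0, "ry": 0, "rz": 0}, {"tx": 0.5, "ty": -0.5, "tz": 8.8, "rx": 0, "ry": 0, "rz": 0}, {"tx": 0.5, "ty": -0.5, "tz": 10.2, "rx": 0, "ry": 0, "rz": 0}]}}

```text
time: 2.52
position: [0.5998, 0.1005, 0.0923]
tool_rot: [0.053, 0.999, -0.0, -0.002]
ft_force: [-0.4, 0.7, 0.3]
grip_width: 0.0004
```

```bash
python3 -c "
from h import *
from rig import robot
c=robot.camera('side');cv2.imwrite('pics/s2.png',cv2.resize(c['color'][150:390,220:460,::-1],(720,720)))
delta(HL,-.0,0,.095)"
```

```text
t 2.57 pos [0.5984 0.1006 0.0902] F [-0.85 -1.03 -1.15] w 0.00023119588164876063
 rel L 0.0807 0.0011
 rel R 0.078 0.2371
target [0.518 0.108 0.095] t cm [ 8.08 -0.11 -0.42] r [-0.001 -0.008 -0.   ]
```

View pics/s2.png

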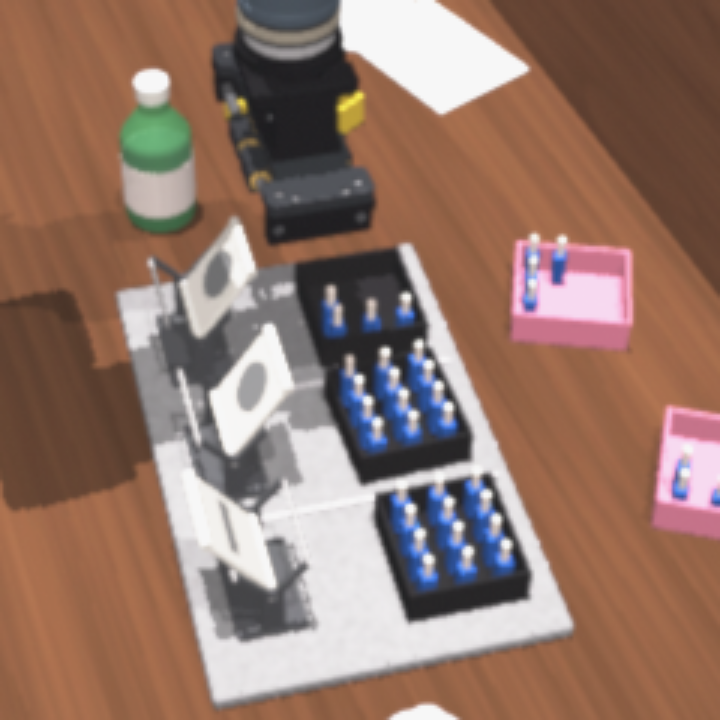

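```bash
python3 -c "
from h import *
from rig import robot
c=robot.camera('side')
o=robot.get_obs()
P=o['position'];
for dz in (0,.07):
  q=c['R']@(P+[0,0,dz])+c['t'];q=c['intrinsics']@q;u,v=q[:2]/q[2];print(((u-220)*3,(v-150)*3),q[2],c['z_map'][int(v),int(u)])
delta(HL,-.0,0,.095)"
```

```text
(np.float64(285.55777019455985), np.float64(260.88380217218855)) 1.3342698560161534 1.4661919
(np.float64(284.79302168069376), np.float64(190.5482250177713)) 1.2858048196821341 1.181282
t 2.62 pos [0.5992 0.1008 0.0919] F [ 0.33 -0.26  0.3 ] w 0.0003124440400205232
 rel L 0.0815 0.0013
 rel R 0.0788 0.2373
target [0.518 0.108 0.095] t cm [ 8.15 -0.13 -0.26] r [-0.001 -0.006 -0.   ]
```

```bash
python3 -c "
from h import *
from rig import robot
c=robot.camera('wrist');cv2.imwrite('pics/w1.png',c['color'][:,:,::-1])
print(c['tool_from_camera'],c['intrinsics'])
c=robot.camera('top');cv2.imwrite('pics/t1.png',cv2.resize(c['color'][180:305,250:430,::-1],None,fx=4.4,fy=4.4))
delta(HL,-.0,0,.095)"
```

```text
[[ 6.28456428e-04 -9.61254802e-01 -2.75660681e-01  7.58948063e-02]
 [ 9.99999675e-01  4.64979635e-04  6.58390297e-04 -9.30713087e-04]
 [-5.04704231e-04 -2.75661005e-01  9.61254782e-01 -1.88456839e-01]
 [ 0.00000000e+00  0.00000000e+00  0.00000000e+00  1.00000000e+00]] [[371.64829954   0.         322.01561776]
 [  0.         371.64829954 240.58374507]
 [  0.           0.           1.        ]]
t 2.72 pos [0.602  0.1008 0.0949] F [ 0.37 -1.04  0.12] w 0.0003807520492760968
 rel L 0.0843 0.0017
 rel R 0.0815 0.2377
target [0.518 0.108 0.095] t cm [ 8.43 -0.17 -0.02] r [0. 0. 0.]
```

View pics/w1.png

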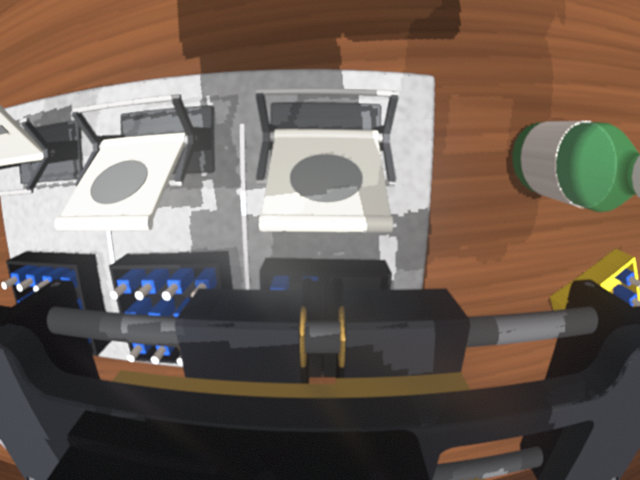

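View pics/t1.png

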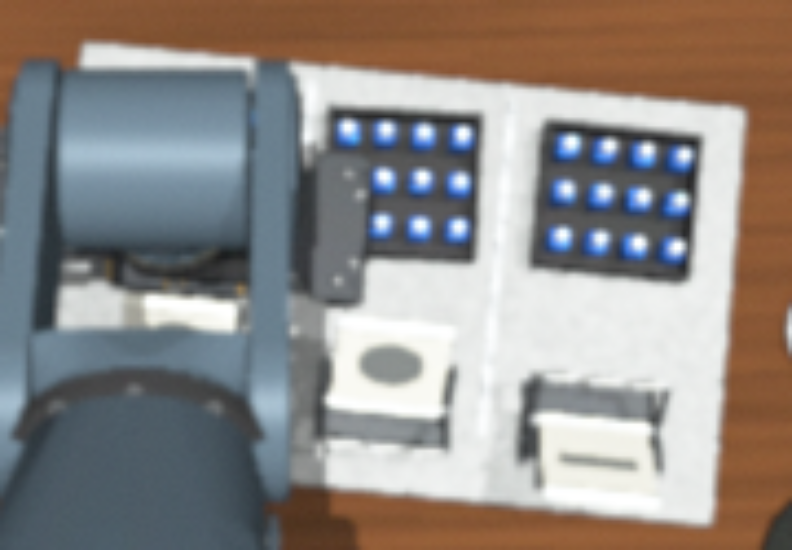

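Call:
{"method": "send_rows", "body": {"deltas": [{"tx": 0.6, "ty": -0.2, "tz": 0, "rx": 0, "ry": 0, "rz": 0}, {"tx": 1.2, "ty": -0.2, "tz": 0, "rx": 0, "ry": 0, "rz": 0}, {"tx": 1.8, "ty": -0.2, "tz": 0, "rx": 0, "ry": 0, "rz": 0}, {"tx": 2.2, "ty": -0.2, "tz": 0, "rx": 0, "ry": 0, "rz": 0}, {"tx": 2.6, "ty": -0.2, "tz": 0, "rx": 0, "ry": 0, "rz": 0}]}}

```text
time: 3.13
position: [0.5751, 0.1016, 0.0953]
tool_rot: [0.052, 0.999, 0.0, 0.0]
ft_force: [1.3, -0.2, -0.9]
grip_width: 0.0005
```

Call:
{"method": "send_rows", "body": {"deltas": [{"tx": 0.4, "ty": 0, "tz": 0, "rx": 0, "ry": 0, "rz": 0}, {"tx": 0.8, "ty": 0, "tz": 0, "rx": 0, "ry": 0, "rz": 0}, {"tx": 1.2, "ty": 0, "tz": 0, "rx": 0, "ry": 0, "rz": 0}, {"tx": 1.6, "ty": 0, "tz": 0, "rx": 0, "ry": 0, "rz": 0}, {"tx": 2.0, "ty": 0, "tz": 0, "rx": 0, "ry": 0, "rz": 0}]}}

```text
time: 3.55
position: [0.5554, 0.1036, 0.0946]
tool_rot: [0.052, 0.999, 0.0, -0.0]
ft_force: [-0.1, 0.6, -0.4]
grip_width: 0.0002
```

```bash
python3 -c "
from h import *
from rig import robot
delta(HL,-.0,0,.095)
c=robot.camera('wrist');cv2.imwrite('pics/w2.png',c['color'][:,:,::-1])
"
```

```text
t 3.55 pos [0.5554 0.1036 0.0946] F [-0.14  0.63 -0.43] w 0.00024563234917769714
 rel L 0.0376 -0.0005
 rel R 0.0349 0.2355
target [0.518 0.108 0.095] t cm [ 3.76  0.05 -0.04] r [ 0. -0.  0.]
```

View pics/w2.png

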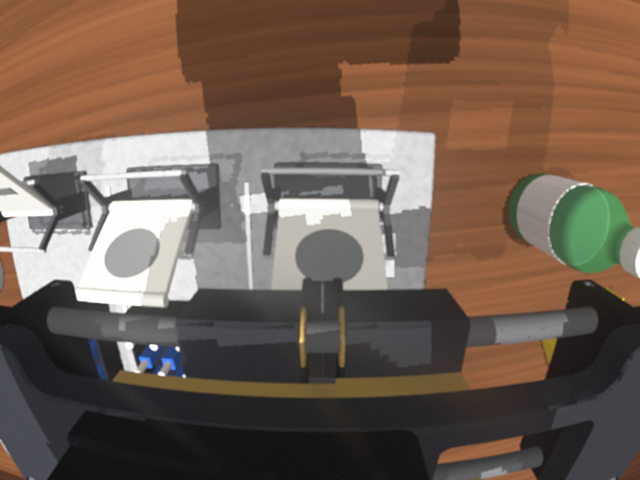

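```bash
python3 -c "
from h import *
from rig import robot
c=robot.camera('wrist');cv2.imwrite('pics/w3.png',cv2.resize(c['color'][190:310,230:430,::-1],None,fx=4,fy=4,interpolation=2))
K=c['intrinsics'];T=c['tool_from_camera'];o=robot.get_obs();R=Ro.from_quat(o['tool_rot'])
print(o['position'],o['ft_force'])
v,u=np.mgrid[:480,:640];a=(u-K[0,2])/K[0,0];b=(v-K[1,2])/K[0,0];th=np.hypot(a,b)+1e-9
s=np.tan(th)/th;d=c['z_map'];p=np.stack([a*s*d,b*s*d,d],-1)
w=R.apply((p@T[:3,:3].T+T[:3,3]).reshape(-1,3)).reshape(480,640,3)+o['position']
for u in (290,323,365,140):
  for v in range(195,305,8):
    q=w[v,u]-HL;print(u,v,np.round([q@bx,q@by,q[2]],4))
c=robot.camera('top');cv2.imwrite('pics/t2.png',cv2.resize(c['color'][180:305,250:430,::-1],None,fx=4.4,fy=4.4))
"
```

```text
[0.55472484 0.10363953 0.0945267 ] [-0.30466923 -0.21684577 -0.759515  ]
290 195 [ 0.0027 -0.0244  0.0182]
290 203 [ 0.0019 -0.0212  0.0559]
290 211 [ 0.0064 -0.021   0.0586]
290 219 [ 0.0101 -0.0206  0.065 ]
290 227 [ 0.0139 -0.0203  0.0696]
290 235 [ 0.0177 -0.02    0.0736]
290 243 [ 0.0211 -0.0197  0.0789]
290 251 [ 0.0243 -0.0193  0.084 ]
290 259 [ 0.0276 -0.019   0.0883]
290 267 [ 0.0309 -0.0188  0.0922]
290 275 [ 0.0338 -0.0185  0.0967]
290 283 [ 0.0362 -0.0181  0.1023]
290 291 [-0.0004 -0.0095  0.196 ]
290 299 [-0.0006 -0.0091  0.2012]
323 195 [ 0.0029 -0.0006  0.0173]
323 203 [ 0.0023 -0.0007  0.054 ]
323 211 [ 0.0064 -0.0007  0.0587]
323 219 [ 0.0104 -0.0007  0.0637]
323 227 [ 0.014  -0.0007  0.0693]
323 235 [ 0.0173 -0.0007  0.075 ]
323 243 [ 0.0208 -0.0007  0.0798]
323 251 [ 0.0239 -0.0007  0.0849]
323 259 [ 0.027  -0.0007  0.0898]
323 267 [ 0.0302 -0.0007  0.0939]
323 275 [ 0.0332 -0.0008  0.0982]
323 283 [ 0.0278 -0.0008  0.1224]
323 291 [ 0.0285 -0.0009  0.1302]
323 299 [ 0.0316 -0.0009  0.1319]
365 195 [0.0026 0.0297 0.0186]
365 203 [0.0021 0.0257 0.054 ]
365 211 [0.00
[... 158 characters left out ...]
0.023  0.0836]
365 259 [0.0279 0.0227 0.0873]
365 267 [0.0311 0.0224 0.0916]
365 275 [0.0337 0.0219 0.097 ]
365 283 [0.0366 0.0215 0.1012]
365 291 [-0.0006  0.0096  0.1965]
365 299 [-0.0009  0.009   0.202 ]
140 195 [ 1.000e-04 -1.438e-01  1.770e-02]
140 203 [ 1.000e-04 -1.243e-01  5.500e-02]
140 211 [ 0.0052 -0.1237  0.0573]
140 219 [ 0.0092 -0.1206  0.0642]
140 227 [ 0.0133 -0.1184  0.0695]
140 235 [ 0.0169 -0.1155  0.0761]
140 243 [ 0.0206 -0.1134  0.0812]
140 251 [ 0.024  -0.1111  0.0867]
140 259 [ 0.0276 -0.1095  0.091 ]
140 267 [ 0.0306 -0.1071  0.0967]
140 275 [ 0.0344 -0.1063  0.0997]
140 283 [ 0.0375 -0.1046  0.1041]
140 291 [ 0.0405 -0.103   0.1085]
140 299 [ 0.0435 -0.1016  0.1126]
```

View pics/w3.png

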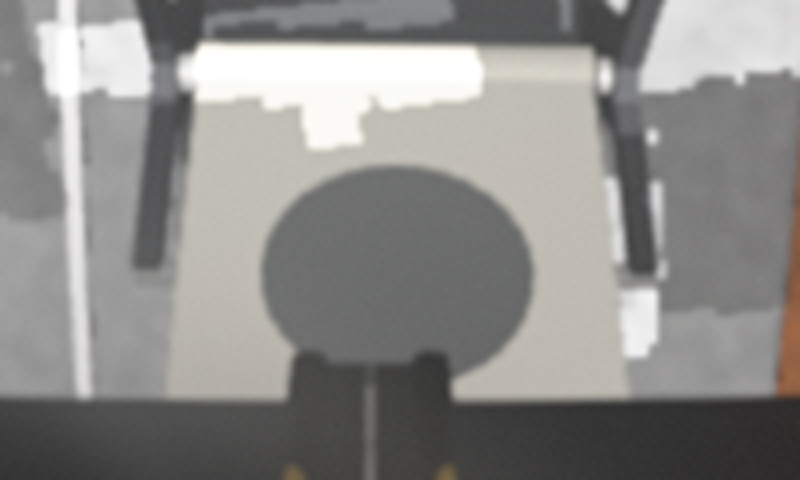

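```bash
python3 -c "
from h import *
from rig import robot
c=robot.camera('side');o=robot.get_obs();P=o['position']
im=cv2.resize(c['color'][190:290,250:350,::-1],None,fx=6,fy=6,interpolation=2)
for dx,dz in ((0,0),(0,.02),(-.0095,0),(.0095,0),(-.0095,.03),(.0095,.03)):
  q=c['intrinsics']@(c['R']@(P+bx*dx+[0,0,dz])+c['t']);u,v=q[:2]/q[2];cv2.circle(im,(int((u-250)*6+3),int((v-190)*6+3)),3,(0,0,255),-1)
cv2.imwrite('pics/s4.png',im)
print(o['ft_force'])
"
```

```text
[ 0.5763199   0.58146513 -0.82226387]
```

View pics/s4.png

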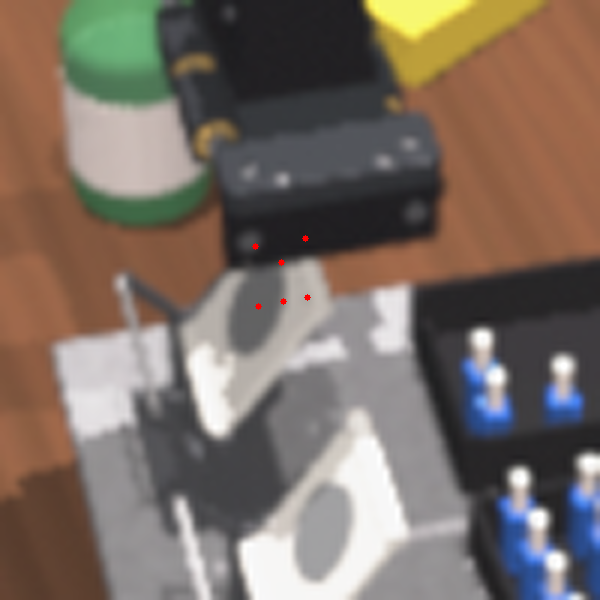

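View pics/t2.png

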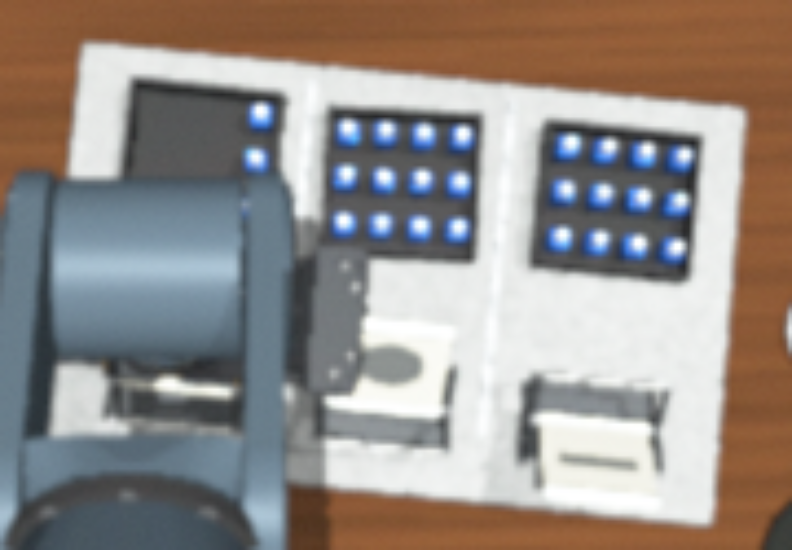

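```bash
python3 -c "
import cv2,numpy as np
a=cv2.imread('pics/w1.png')[230:310,280:370];b=cv2.imread('pics/w2.png')[230:310,280:370]
f=lambda x:np.clip(cv2.resize(x,None,fx=4.4,fy=5,interpolation=2).astype(float)*1.8,0,255)
cv2.imwrite('pics/cmp.png',np.hstack([f(a),f(b)]))
"
```

```text
[ WARN:0@0.072] global loadsave.cpp:1063 imwrite_ Unsupported depth image for selected encoder is fallbacked to CV_8U.
```

View pics/cmp.png

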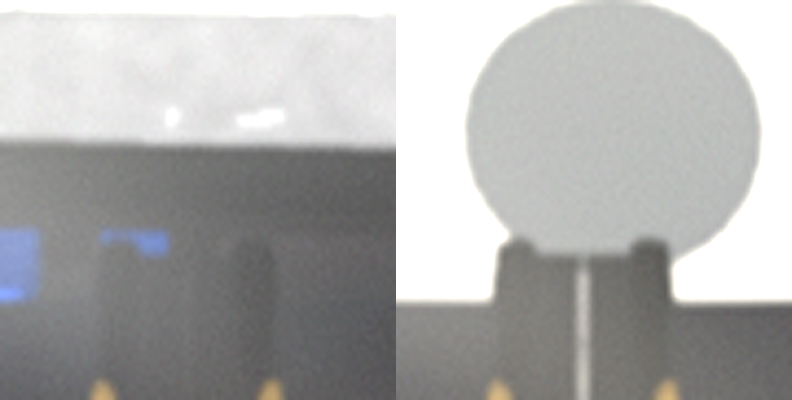

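```bash
python3 -c "
from h import *
from rig import robot
c=robot.camera('wrist')
K=c['intrinsics'];T=c['tool_from_camera'];o=robot.get_obs()
v,u=np.mgrid[:480,:640];a=(u-K[0,2])/K[0,0];b=(v-K[1,2])/K[0,0];th=np.hypot(a,b)+1e-9
s=np.tan(th)/th;d=c['z_map'];p=np.stack([a*s*d,b*s*d,d],-1)
w=(p@T[:3,:3].T+T[:3,3])
for u in (308,314,330,338):
  for v in range(272,300,3):
    print(u,v,w[v,u].round(4),d[v,u])
print(o['position'],o['ft_force'],o['time'])
"
```

```text
308 272 [ 0.0057 -0.0082 -0.0041] 0.19660293
308 275 [ 0.0041 -0.0082 -0.0044] 0.19672364
308 278 [ 0.0117 -0.0073 -0.0278] 0.17210515
308 281 [ 0.011  -0.0073 -0.0298] 0.17036025
308 284 [ 0.0113 -0.0071 -0.0341] 0.16617008
308 287 [ 0.0115 -0.007  -0.0378] 0.16255
308 290 [ 0.0114 -0.0069 -0.041 ] 0.15948784
308 293 [ 0.0108 -0.0068 -0.0428] 0.15791741
308 296 [ 0.011  -0.0067 -0.0464] 0.154422
308 299 [ 0.0117 -0.0065 -0.0509] 0.14993526
314 272 [ 0.0057 -0.005  -0.004 ] 0.19663455
314 275 [ 0.0048 -0.005  -0.0061] 0.19490531
314 278 [ 0.0034 -0.005  -0.0069] 0.19447386
314 281 [ 0.0759 -0.0009 -0.1885] 0.0
314 284 [ 0.0096 -0.0045 -0.0301] 0.17051655
314 287 [ 0.01   -0.0044 -0.0344] 0.16630149
314 290 [ 0.0097 -0.0044 -0.0371] 0.1637731
314 293 [ 0.01   -0.0043 -0.0411] 0.15985079
314 296 [ 0.0097 -0.0042 -0.0436] 0.15752257
314 299 [ 0.01   -0.0042 -0.0472] 0.15393415
330 272 [ 0.0054  0.0035 -0.0032] 0.19747804
330 275 [ 0.0043  0.0034 -0.005 ] 0.19604847
330 278 [ 0.0031  0.0034 -0.0063] 0.19514814
330 281 [ 0.0098  0.0029 -0.0267] 0.1737163
330 284 [ 0.0104  0.0028 -0.0318] 0.16869217
330 287 [ 0.0102  0.0028 -0.0348] 0.16586997
330 290 [ 0.0097  0.0027 -0.037 ] 0.16384037
330 293 [ 0.0097  0.0027 -0.0404] 0.1605831
330 296 [ 0.0097  0.0026 -0.0435] 0.15764412
330 299 [ 0.0101  0.0025 -0.0475] 0.15364827
338 272 [ 0.0053  0.0077 -0.003 ] 0.19770846
338 275 [ 0.0045  0.0077 -0.0054] 0.1956998
338 278 [ 0.0117  0.0066 -0.0278] 0.17216875
338 281 [ 0.0112  0.0065 -0.0303] 0.16984749
338 284 [ 0.0113  0.0064 -0.0341] 0.16622096
338 287 [ 0.0115  0.0062 -0.0378] 0.16254306
338 290 [ 0.0115  0.0061 -0.0412] 0.15926896
338 293 [ 0.0113  0.006  -0.044 ] 0.1566474
338 296 [ 0.011   0.0059 -0.0465] 0.15437503
338 299 [ 0.0102  0.0058 -0.0477] 0.15338708
[0.55603705 0.10348067 0.09468766] [-0.41602173 -0.21293251  0.02275762] 3.8
```

Call:
{"method": "send_rows", "body": {"deltas": [{"tx": -1.5, "ty": 0, "tz": 0, "rx": 0, "ry": 0, "rz": 0}, {"tx": -3.5, "ty": 0, "tz": 0, "rx": 0, "ry": 0, "rz": 0}, {"tx": -4.2, "ty": 0, "tz": 0.3, "rx": 0, "ry": 0, "rz": 0}, {"tx": -4.2, "ty": 0, "tz": 0.9, "rx": 0, "ry": 0, "rz": 0}, {"tx": -4.2, "ty": 0, "tz": 1.3, "rx": 0, "ry": 0, "rz": 0}]}}

```text
time: 4.22
position: [0.5967, 0.0991, 0.0806]
tool_rot: [0.052, 0.999, -0.0, -0.001]
ft_force: [-0.4, -0.1, -0.6]
grip_width: 0.0004
```

Call:
{"method": "send_rows", "body": {"deltas": [{"tx": 0.6, "ty": 0, "tz": 0, "rx": 0, "ry": 0, "rz": 0}, {"tx": 1.1, "ty": 0, "tz": 0, "rx": 0, "ry": 0, "rz": 0}, {"tx": 1.6, "ty": 0, "tz": 0, "rx": 0, "ry": 0, "rz": 0}, {"tx": 2.0, "ty": 0, "tz": 0, "rx": 0, "ry": 0, "rz": 0}, {"tx": 2.4, "ty": 0, "tz": 0, "rx": 0, "ry": 0, "rz": 0}]}}

```text
time: 4.63
position: [0.5729, 0.1018, 0.082]
tool_rot: [0.052, 0.999, 0.0, 0.0]
ft_force: [0.0, -0.3, 0.4]
grip_width: 0.0007
```

Call:
{"method": "send_rows", "body": {"deltas": [{"tx": 0.3, "ty": 0, "tz": 0, "rx": 0, "ry": 0, "rz": 0}, {"tx": 0.6, "ty": 0, "tz": 0, "rx": 0, "ry": 0, "rz": 0}, {"tx": 0.9, "ty": 0, "tz": 0, "rx": 0, "ry": 0, "rz": 0}, {"tx": 1.2, "ty": 0, "tz": 0, "rx": 0, "ry": 0, "rz": 0}, {"tx": 1.5, "ty": 0, "tz": 0, "rx": 0, "ry": 0, "rz": 0}]}}

```text
time: 5.05
position: [0.5585, 0.1032, 0.0817]
tool_rot: [0.052, 0.999, -0.0, 0.0]
ft_force: [0.4, -1.3, -0.4]
grip_width: 0.0006
```

```bash
python3 -c "
from h import *
from rig import robot
delta(HL,-.0,0,.082)
c=robot.camera('wrist');cv2.imwrite('pics/w5.png',c['color'][:,:,::-1])
"
```

```text
t 5.05 pos [0.5585 0.1032 0.0817] F [ 0.4  -1.28 -0.43] w 0.000587110024162209
 rel L 0.0408 -0.0005
 rel R 0.038 0.2355
target [0.518 0.108 0.082] t cm [ 4.08  0.05 -0.03] r [-0.  0.  0.]
```

View pics/w5.png

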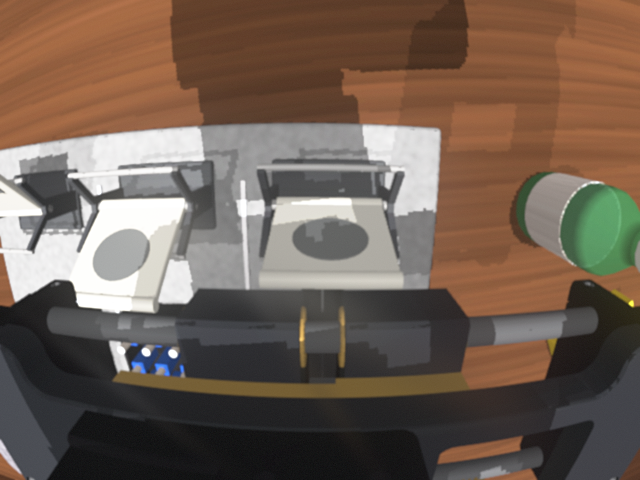

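Call:
{"method": "send_rows", "body": {"deltas": [{"tx": 0.4, "ty": 0, "tz": 0, "rx": 0, "ry": 0, "rz": 0}, {"tx": 0.8, "ty": 0, "tz": 0, "rx": 0, "ry": 0, "rz": 0}, {"tx": 1.2, "ty": 0, "tz": 0, "rx": 0, "ry": 0, "rz": 0}, {"tx": 1.6, "ty": 0, "tz": 0, "rx": 0, "ry": 0, "rz": 0}, {"tx": 2.0, "ty": 0, "tz": 0, "rx": 0, "ry": 0, "rz": 0}]}}

```text
time: 5.52
position: [0.5383, 0.1053, 0.0816]
tool_rot: [0.052, 0.999, -0.0, -0.0]
ft_force: [-0.6, 0.0, -0.1]
grip_width: 0.0002
```

Call:
{"method": "send_rows", "body": {"deltas": [{"tx": 0.4, "ty": 0, "tz": 0, "rx": 0, "ry": 0, "rz": 0}, {"tx": 0.8, "ty": 0, "tz": 0, "rx": 0, "ry": 0, "rz": 0}, {"tx": 1.2, "ty": 0, "tz": 0, "rx": 0, "ry": 0, "rz": 0}, {"tx": 1.5, "ty": 0, "tz": 0, "rx": 0, "ry": 0, "rz": 0}, {"tx": 1.8, "ty": 0, "tz": 0, "rx": 0, "ry": 0, "rz": 0}]}}

```text
time: 5.93
position: [0.5206, 0.1072, 0.0817]
tool_rot: [0.052, 0.999, 0.0, 0.0]
ft_force: [0.2, -0.5, 0.0]
grip_width: 0.0005
```

```bash
python3 -c "
from h import *
from rig import robot
delta(HL,-.01,0,.082)
c=robot.camera('wrist');cv2.imwrite('pics/w6.png',c['color'][:,:,::-1])
"
```

```text
t 5.93 pos [0.5206 0.1072 0.0817] F [ 0.23 -0.5   0.04] w 0.0005222491969180816
 rel L 0.0027 -0.0005
 rel R -0.0001 0.2355
target [0.508 0.109 0.082] t cm [ 1.27  0.05 -0.03] r [0. 0. 0.]
```

View pics/w6.png

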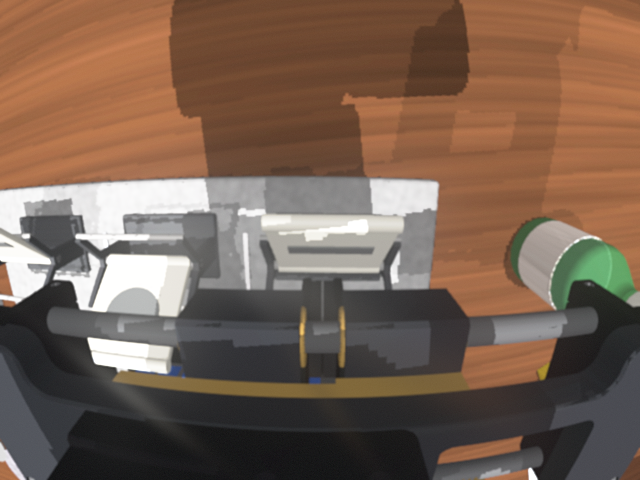

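Call:
{"method": "send_rows", "body": {"deltas": [{"tx": 0, "ty": 0, "tz": -2, "rx": 0, "ry": 0, "rz": 0}, {"tx": 0, "ty": 0, "tz": -5, "rx": 0, "ry": 0, "rz": 0}, {"tx": 0, "ty": 0, "tz": -8, "rx": 0, "ry": 0, "rz": 0}, {"tx": 0, "ty": -1, "tz": -10, "rx": 0, "ry": 0, "rz": 0}, {"tx": 0.5, "ty": -3, "tz": -11, "rx": 0, "ry": 0, "rz": 0}]}}

```text
time: 6.4
position: [0.5159, 0.0787, 0.1949]
tool_rot: [0.051, 0.999, 0.0, 0.004]
ft_force: [0.3, -0.1, -0.4]
grip_width: 0.0008
```

Call:
{"method": "send_rows", "body": {"deltas": [{"tx": 1, "ty": -3, "tz": 0, "rx": 0, "ry": 0, "rz": 0}, {"tx": 2.5, "ty": -6.5, "tz": 0, "rx": 0, "ry": 0, "rz": 0}, {"tx": 4, "ty": -10, "tz": 0, "rx": 0, "ry": 0, "rz": 0}, {"tx": 5.5, "ty": -13.5, "tz": 0, "rx": 0, "ry": 0, "rz": 0}, {"tx": 7, "ty": -17, "tz": 0, "rx": 0, "ry": 0, "rz": 0}]}}

```text
time: 6.82
position: [0.4245, -0.0851, 0.1918]
tool_rot: [0.052, 0.999, -0.0, 0.0]
ft_force: [1.1, -0.9, -0.1]
grip_width: 0.0005
```

```bash
python3 -c "
from h import *
delta(HR,-.085,0,.19)
from rig import robot
c=robot.camera('wrist');cv2.imwrite('pics/w7.png',c['color'][:,:,::-1])
c=robot.camera('side');cv2.imwrite('pics/s7.png',c['color'][:,:,::-1])
"
```

```text
t 6.82 pos [ 0.4245 -0.0851  0.1918] F [ 1.06 -0.85 -0.09] w 0.00045684448773254736
 rel L -0.0728 -0.2018
 rel R -0.0755 0.0342
target [ 0.411 -0.118  0.19 ] t cm [ 0.95 -3.42  0.18] r [-0.     0.001  0.001]
```

View pics/s7.png

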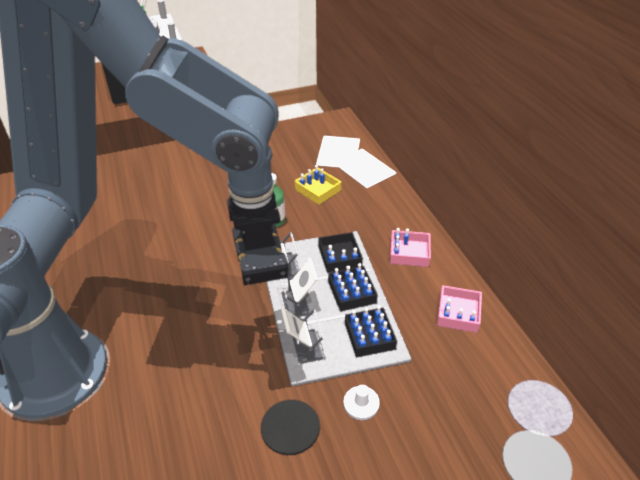

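View pics/w7.png

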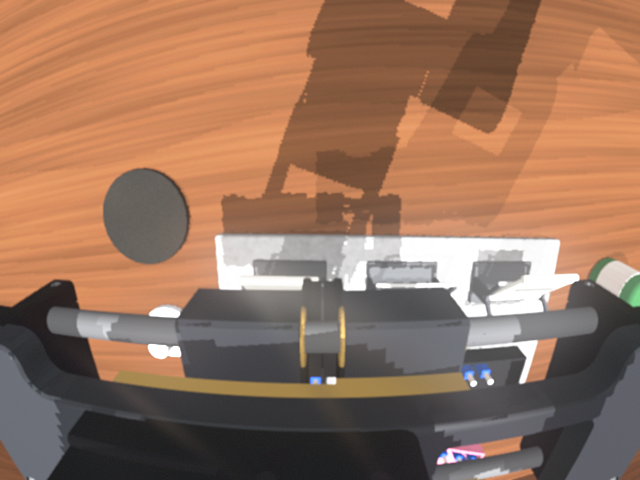

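Call:
{"method": "send_rows", "body": {"deltas": [{"tx": 0.5, "ty": -1.8, "tz": 0, "rx": 0, "ry": 0, "rz": 0}, {"tx": 1.0, "ty": -3.4, "tz": 1, "rx": 0, "ry": 0, "rz": 0}, {"tx": 1.0, "ty": -3.4, "tz": 4, "rx": 0, "ry": 0, "rz": 0}, {"tx": 1.0, "ty": -3.4, "tz": 7, "rx": 0, "ry": 0, "rz": 0}, {"tx": 1.0, "ty": -3.4, "tz": 9, "rx": 0, "ry": 0, "rz": 0}]}}

```text
time: 7.33
position: [0.4118, -0.1161, 0.1002]
tool_rot: [0.053, 0.999, 0.0, -0.0]
ft_force: [-0.7, 0.5, 0.5]
grip_width: 0.0005
```

Call:
{"method": "send_rows", "body": {"deltas": [{"tx": 0, "ty": 0, "tz": 1, "rx": 0, "ry": 0, "rz": 0}, {"tx": 0, "ty": 0, "tz": 2, "rx": 0, "ry": 0, "rz": 0}, {"tx": 0, "ty": 0, "tz": 2, "rx": 0, "ry": 0, "rz": 0}]}}

```text
time: 7.58
position: [0.4113, -0.1155, 0.0801]
tool_rot: [0.052, 0.999, 0.001, -0.002]
ft_force: [-1.1, -0.6, -0.1]
grip_width: 0.0006
```

```bash
python3 -c "
from h import *
delta(HR,-.0,0,.082)
from rig import robot
c=robot.camera('wrist');cv2.imwrite('pics/w8.png',c['color'][:,:,::-1])
"
```

```text
t 7.58 pos [ 0.4113 -0.1155  0.0801] F [-1.11 -0.62 -0.09] w 0.0005744956501337637
 rel L -0.0826 -0.2334
 rel R -0.0854 0.0026
target [ 0.496 -0.127  0.082] t cm [-8.54 -0.26 -0.22] r [ 0.002 -0.003  0.001]
```

View pics/w8.png

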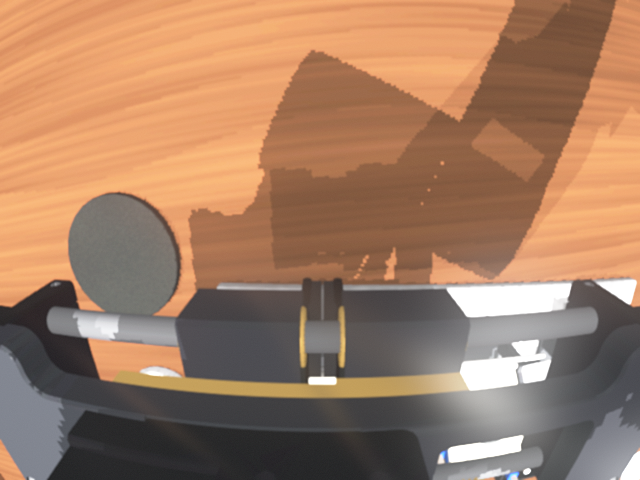

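Tag is hidden behind the fingers; pushing along −tool x.

Call:
{"method": "send_rows", "body": {"deltas": [{"tx": -0.6, "ty": -0.1, "tz": 0, "rx": 0, "ry": 0, "rz": 0}, {"tx": -1.2, "ty": -0.2, "tz": 0, "rx": 0, "ry": 0, "rz": 0}, {"tx": -1.7, "ty": -0.2, "tz": 0, "rx": 0, "ry": 0, "rz": 0}, {"tx": -2.1, "ty": -0.2, "tz": 0, "rx": 0, "ry": 0, "rz": 0}, {"tx": -2.5, "ty": -0.2, "tz": 0, "rx": 0, "ry": 0, "rz": 0}]}}

```text
time: 8.05
position: [0.4377, -0.1216, 0.0822]
tool_rot: [0.052, 0.999, -0.0, 0.001]
ft_force: [-0.7, 0.0, -0.6]
grip_width: 0.0002
```

Call:
{"method": "send_rows", "body": {"deltas": [{"tx": -0.4, "ty": 0, "tz": 0, "rx": 0, "ry": 0, "rz": 0}, {"tx": -0.8, "ty": 0, "tz": 0, "rx": 0, "ry": 0, "rz": 0}, {"tx": -1.2, "ty": 0, "tz": 0, "rx": 0, "ry": 0, "rz": 0}, {"tx": -1.6, "ty": 0, "tz": 0, "rx": 0, "ry": 0, "rz": 0}, {"tx": -2.0, "ty": 0, "tz": 0, "rx": 0, "ry": 0, "rz": 0}]}}

```text
time: 8.47
position: [0.4568, -0.1234, 0.0816]
tool_rot: [0.052, 0.999, 0.0, -0.0]
ft_force: [1.1, 0.2, 0.1]
grip_width: 0.0005
```

```bash
python3 -c "
from h import *
delta(HR,-.0,0,.082)
from rig import robot
c=robot.camera('side');cv2.imwrite('pics/s9.png',cv2.resize(c['color'][200:380,220:420,::-1],None,fx=3.5,fy=3.3))
"
```

```text
t 8.47 pos [ 0.4568 -0.1234  0.0816] F [1.06 0.21 0.07] w 0.00047013464118708973
 rel L -0.0366 -0.2365
 rel R -0.0394 -0.0005
target [ 0.496 -0.127  0.082] t cm [-3.94  0.05 -0.04] r [ 0. -0.  0.]
```

View pics/s9.png

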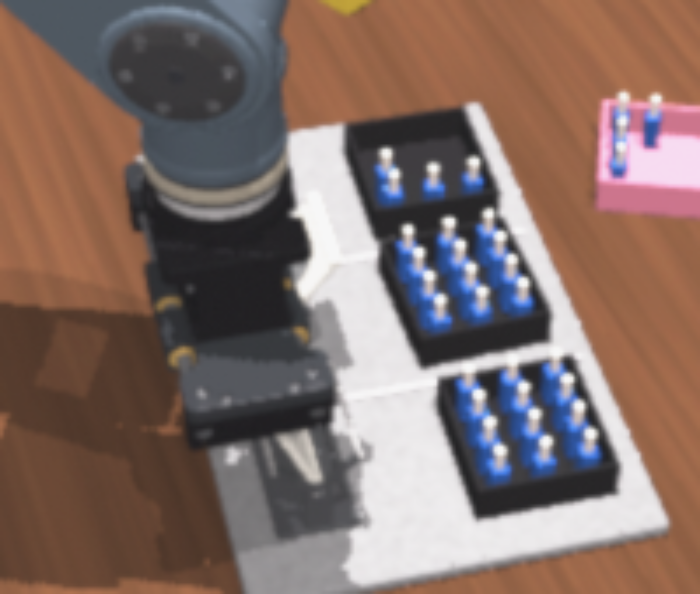

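Call:
{"method": "send_rows", "body": {"deltas": [{"tx": -0.4, "ty": 0, "tz": 0, "rx": 0, "ry": 0, "rz": 0}, {"tx": -0.8, "ty": 0, "tz": 0, "rx": 0, "ry": 0, "rz": 0}, {"tx": -1.2, "ty": 0, "tz": 0, "rx": 0, "ry": 0, "rz": 0}, {"tx": -1.6, "ty": 0, "tz": 0, "rx": 0, "ry": 0, "rz": 0}, {"tx": -2.0, "ty": 0, "tz": 0, "rx": 0, "ry": 0, "rz": 0}]}}

```text
time: 8.93
position: [0.4768, -0.1255, 0.0816]
tool_rot: [0.052, 0.999, -0.0, 0.0]
ft_force: [0.1, -0.0, -0.3]
grip_width: 0.0003
```

Call:
{"method": "send_rows", "body": {"deltas": [{"tx": -0.4, "ty": 0, "tz": 0, "rx": 0, "ry": 0, "rz": 0}, {"tx": -0.8, "ty": 0, "tz": 0, "rx": 0, "ry": 0, "rz": 0}, {"tx": -1.2, "ty": 0, "tz": 0, "rx": 0, "ry": 0, "rz": 0}, {"tx": -1.5, "ty": 0, "tz": 0, "rx": 0, "ry": 0, "rz": 0}, {"tx": -1.8, "ty": 0, "tz": 0, "rx": 0, "ry": 0, "rz": 0}]}}

```text
time: 9.35
position: [0.4946, -0.1274, 0.0816]
tool_rot: [0.052, 0.999, 0.0, -0.0]
ft_force: [0.4, -0.6, -1.0]
grip_width: 0.0008
```

```bash
python3 -c "
from h import *
delta(HR,-.0,0,.082)
from rig import robot
c=robot.camera('side');cv2.imwrite('pics/s10.png',cv2.resize(c['color'][200:380,220:420,::-1],None,fx=3.5,fy=3.3))
"
```

```text
t 9.35 pos [ 0.4946 -0.1274  0.0816] F [ 0.39 -0.65 -0.99] w 0.0008093774992335321
 rel L 0.0014 -0.2365
 rel R -0.0014 -0.0005
target [ 0.496 -0.127  0.082] t cm [-0.14  0.05 -0.04] r [-0. -0.  0.]
```

View pics/s10.png

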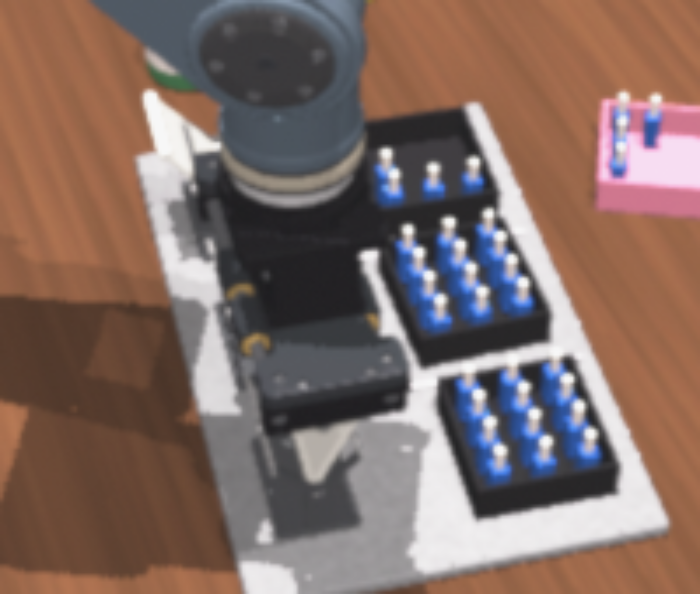

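Tag appears flipped. Lift straight up and move back out of the way.

Call:
{"method": "send_rows", "body": {"deltas": [{"tx": 0, "ty": 0, "tz": -2, "rx": 0, "ry": 0, "rz": 0}, {"tx": 0, "ty": 0, "tz": -5, "rx": 0, "ry": 0, "rz": 0}, {"tx": 0, "ty": 0, "tz": -8, "rx": 0, "ry": 0, "rz": 0}, {"tx": 0, "ty": 0, "tz": -11, "rx": 0, "ry": 0, "rz": 0}, {"tx": 0, "ty": 0, "tz": -13, "rx": 0, "ry": 0, "rz": 0}]}}

```text
time: 9.82
position: [0.495, -0.1277, 0.2144]
tool_rot: [0.052, 0.999, -0.001, 0.001]
ft_force: [-0.3, -0.3, 0.4]
grip_width: 0.0005
```

Call:
{"method": "send_rows", "body": {"deltas": [{"tx": 2, "ty": -2, "tz": 0, "rx": 0, "ry": 0, "rz": 0}, {"tx": 3, "ty": -5.5, "tz": 0, "rx": 0, "ry": 0, "rz": 0}, {"tx": 4, "ty": -9, "tz": 0, "rx": 0, "ry": 0, "rz": 0}, {"tx": 5, "ty": -12.5, "tz": 0, "rx": 0, "ry": 0, "rz": 0}, {"tx": 6, "ty": -16, "tz": 0, "rx": 0, "ry": 0, "rz": 0}]}}

```text
time: 10.23
position: [0.4169, -0.2812, 0.2119]
tool_rot: [0.052, 0.999, -0.0, 0.0]
ft_force: [0.2, 0.2, 0.4]
grip_width: 0.0008
```

Call:
{"method": "send_rows", "body": {"deltas": [{"tx": 1, "ty": -3, "tz": 0, "rx": 0, "ry": 0, "rz": 0}, {"tx": 2, "ty": -6, "tz": 0, "rx": 0, "ry": 0, "rz": 0}, {"tx": 2, "ty": -9, "tz": 0, "rx": 0, "ry": 0, "rz": 0}, {"tx": 2, "ty": -11, "tz": 0, "rx": 0, "ry": 0, "rz": 0}, {"tx": 2, "ty": -12, "tz": 0, "rx": 0, "ry": 0, "rz": 0}]}}

```text
time: 10.65
position: [0.3847, -0.4005, 0.2116]
tool_rot: [0.054, 0.999, -0.001, 0.0]
ft_force: [-0.1, -0.1, 0.2]
grip_width: 0.0006
```

```bash
python3 -c "
from h import *
import pickle
delta(HR,-.0,0,.082)
from rig import robot
c=robot.camera('top');d0=pickle.load(open('c0.pkl','rb'))['top']
f=lambda x:cv2.resize(x[180:330,190:480,::-1],None,fx=2.7,fy=2,interpolation=2)
cv2.imwrite('pics/t11.png',np.vstack([f(d0['color']),f(c['color'])]))
P=cloud(c)
for H,n in((HL,'L'),((HL+HR)/2,'M'),(HR,'R')):
  q=P-H; x=q@bx;y=q@by;z=q[...,2]
  m=(abs(x)<.06)&(abs(y)<.025)&(z>.07)&(z<.14)
  A=np.polyfit(z[m]-.052,x[m],1);print(n,m.sum(),'lean',np.arctan(A[0]))
"
```

```text
t 10.65 pos [ 0.3847 -0.4005  0.2116] F [-0.05 -0.06  0.16] w 0.0005650356099506625
 rel L -0.0792 -0.5196
 rel R -0.082 -0.2836
target [ 0.496 -0.127  0.082] t cm [-8.12 28.4  12.92] r [-0.002  0.001 -0.002]
L 314 lean -0.778124262387812
M 345 lean 0.7629070512399351
R 342 lean 0.7721840260859186
```

View pics/t11.png

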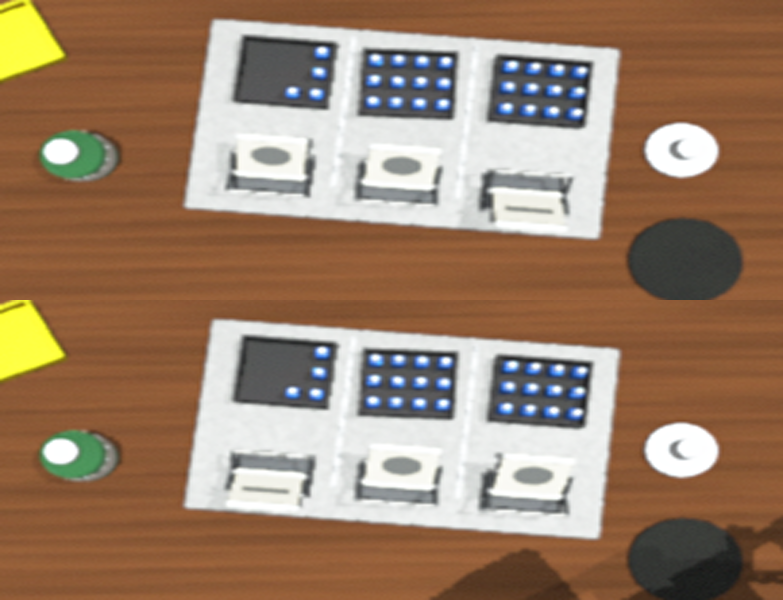

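All three tags are as required and nothing else has moved (the before and after views match). Handing in.

```bash
python3 -c "
from rig import robot
print(robot.hand_in())"
```

```text
the job is handed in; nothing more can be done
None
```

I handed the job in at about 10.7 s of the 35 s allowed, with all three tags leaning the right way. With closed fingertips I pushed the part-full tray's tag (the left one, +y) over towards the robot. I pushed the right-hand full tray's tag over towards its tray. The middle tag already leaned towards its full tray, so I left it alone.

- **Lean:** the final top picture shows the bar on the left tag and round spots on the middle and right tags. Depth fits gave −0.78, +0.76 and +0.77 rad against limits of ±0.45. They read higher than the nominal 0.61 rad, so trust the direction rather than the figure.
- **Other objects:** comparing the top pictures before and after by eye, the trays, bottle, disc and holder look unmoved. I did not measure it. The arm ended clear of everything at about 0.21 m height.
- **Force:** wrist force readings stayed within about 1.5 N, no larger than when moving freely.
- **First pass missed:** the first pass at the left tag, at 95 mm height, did not move it. In the wrist camera's depth the fingers ended about 26 mm short of the stated tool point, and I did not find out why. Backing off and pushing at 82 mm worked for both tags.

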